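Clamp the wax block in the swing-strap fixture

TASK

The violet wax block lies in the nest of the clamp fixture. With the back of a finger, push the clamp strap round until it is fully over the block against its stop; then press the cam lever all the way down with a fingertip, so that the clamp's foot holds the block, and move clear. Push only, with light force: do not squeeze or force the clamp's parts, do not take or shift the block out of its nest, and leave the brush, the file and the wax rod alone.

Things in the scene. Friction and masses are not known exactly. Their poses are not given: they have to be found in the camera images.
- clamp_base: fixed aluminium base plate of the clamp fixture, 100 x 166 x 12 mm. Origin: on the bench top, under the nest's centre; the plate spans x = -50 to 50, y = -110 to 56 mm. The nest is four rails 9 mm high. At (0, -85) mm stands the strap's pillar, whose nut ends 76 mm above the bench; at (17, -57) mm a stop post, 12 mm square, 56 mm high, meets the +x side of the swung-over strap.
- wax_block: loose violet X-shaped wax block, 66 x 78 x 24 mm, lying in the nest, 2 mm play all round; origin: centre of its underside, 12 mm above the bench. Its top is 36 mm above the bench. To be left in the nest.
- strap_pivot (a point): point on the strap's upright pivot axis, at half the strap's height, 55 mm above the bench. The strap is a level steel bar from here towards lever_hinge, 22 mm wide, 18 mm high (46 to 64 mm above the bench), 100 mm long; its far end bears a 30 mm wide fork with the cam lever and, below, the foot.
- strap (a joint): angle of the strap about its upright pivot, rad: 0 = fully over the block, against its stop, pointing along the base's +y; it grows counter-clockwise seen from above as the strap opens, to 1.9 at most. Friction holds it where it is left (0.3 N m to move it: 5 to 6 N at 55 mm from the pivot).
- lever_hinge (a point): centre of the cam lever's hinge pin in the fork, 78 mm above the bench and 85 mm from the strap's pivot axis; it moves with the strap.
- lever_tip (a point): outer end of the cam lever on its centre line, 88 mm from the hinge pin; the grip is 20 mm wide and 10 mm thick, black, from 32 mm to 88 mm from the pin; to be pressed on its upper face (a flat fingertip set on its very end may jam).
- cam_lever (a joint): angle of the cam lever, rad: 0 = up, pointing away from the strap's pivot and 45 degrees above level; grows as it is pushed down; 0.79 = level; 0.90 = stop, fully down. It swings in the upright plane through the strap and stays where it is left (0.22 N m, up to 0.45 at the end: 4 to 8 N at mid-grip). It drives the foot down 5 mm per rad.
- clamp_foot: plunger under the strap's free end with a black rubber foot 18 mm across; origin: centre of the foot's underside, 40 mm above the bench with the lever up (4 mm above the block) and pressed on the block with the lever down and the strap over.
- bench_brush: loose bench brush, wooden back, 82 mm long, 29 wide, 24 high; origin under its centre; leave it alone.
- round_file: loose round file with a wooden handle, 220 mm long, 20 mm high; origin under its centre; leave it alone.
- wax_rod: loose orange-brown wax rod, 103 mm long, 12 mm thick; origin under its centre; leave it alone.
There are look-alikes about, which are no part of the job. Leave any orange or pink look-alike of the wax_block alone.

How it is judged:
On the way, in this order (a step that is already met when the one before it is completed fails the run):
1. the strap is swung over the block against its stop, the cam lever still up (value of joint strap below 0.1 rad and value of joint cam_lever below 0.35 rad), for 0.2 s.
2. the cam lever is pushed down and the foot presses on the block (value of joint strap below 0.1 rad and value of joint cam_lever above 0.82 rad and contact force between clamp_foot and wax_block above 1 N), for 0.2 s.
At the end, for the whole second after the job is handed in: strap over (within 0.1 rad of its stop), cam lever down (at least 0.82 rad of 0.90), the foot pressing on the block with more than 1 N, the block still flat in its nest (within 8 mm of the nest's centre) and at rest (all of step 2 and horizontal distance between wax_block and clamp_base below 0.008 m and z of wax_block in the frame of clamp_base below 0.016 m and linear speed of wax_block below 0.02 m/s); the robot touches nothing.
It fails at once if the wax block is lifted or pushed out of its nest (distance of wax_block from where it was at the start of the episode above 0.012 m).
It fails at once if the strap or the cam lever is squeezed hard or forced (more than 60 N) (contact force between the fingers and strap above 60 N).
It fails at once if the brush, the file or the wax rod is moved (more than 15 mm) (distance of any of bench_brush, round_file, wax_rod from where it was at the start of the episode above 0.015 m).
It also fails if it takes over 54 s, if anything falls off the work surface, if the arm or the gripper's body presses on something with over 40 N, if the wrist force passes 120 N, or if a joint passes its speed limit or range.

ROBOT

A 6-joint arm with a two-finger parallel gripper is mounted at the origin on a cart in front of the work surface, level with it; the furniture and walls round the work are solid. World frame = base frame: x ahead of the robot, y to its left, z up, the work surface at z = 0. Lengths are in m, angles in rad, forces in N, time in s.
With the tool pointing down it reaches from about 0.375 to 0.9 m from the base axis. Payload 3.1 kg.
Tool frame: the origin (TCP) lies at the very end of the fingers, on their centre line; the grasp point (between the pads) lies 19 mm behind it; z points along the fingers, x is the direction in which the jaws open and shut, and the axes are right-handed (so a half turn about z gives the same grasp; the last joint's range is limited). The gripper opens to 85 mm and grips with 20 to 120 N. Pads are 22 mm wide; open, the fingers measure 114 mm over their backs; the gripper's body (76 mm by 85 mm) begins 54 mm behind the grasp point. The pads swing forward as they close: fully open they stand 13 mm farther back than shut.
Start: joints at [-1.401, 0.527, 1.433, -0, 1.181, -0.178], TCP at [0.213, -0.588, 0.231] pointing down, gripper open.
Joint ranges: [-3.08, 3.08], [-0.75, 2.2], [0.22, 2.44], [-1.43, 4.57], [0, 2.65], [-2.85, 2.85]. Speed limits (rad/s): [2.79, 2.79, 3.14, 3.14, 3.14, 3.14].

INTERFACE

Orientations are given as a rotation vector (axis times angle).
In Python, from cell import robot gives the robot as it stands.
- The arm moves only by the tool jog_arm, never from a script. Its argument "series" is a list that holds one entry, the list of rows, each a list of 5 numbers: the shift along the world's x, y, z in cm, then the turn about the world's z in degrees, then the closure, from 0 (fully open) to 1 (shut). In form: [[[tx, ty, tz, twist, hand], ...]]. A call has 1 to 10 rows; each row is the pose to reach, as a shift and turn from the pose commanded when the call began; what a row does not reach only later rows make up. A row lasts 1/12 s, in which the tool goes at most 41.7 mm and 7.16 degrees, less where a joint would pass 70% of its speed; a pose out of reach is approached as far as the arm can. A call with a gripper value outside its range is refused whole. The fingers move at their own pace and stop on an object; the grip force is fixed at half the most. Time passes only in rows, so rows that repeat a pose let the fingers close. It gives the time, the measured TCP pose, the force and the opening at its end, in the units of the state.
- robot.state(): the state, without advancing time (a new reading comes with each control period).
- robot.capture(name): name is "side" or "top" or "wrist"; returns a dict with "img" (384x512x3 uint8, red, green, blue), "depth" (384x512 float32, m along the optical axis (not along the pixel's ray), 0 where there is no reading), "fovy" (degrees; the focal length in pixels is half the picture's height over the tangent of half this angle, whatever the lens; pixels are square), "cx", "cy" (the principal point, pixels), "dist" ([k1, k2, p1, p2, k3] as OpenCV has them; the pictures are not rectified), "xyz" and "orientation" of the camera in the world; the wrist camera has in their place "tool_from_camera" (4x4, takes a point from camera to tool coordinates, whose origin is the TCP and whose axes are the tool frame's). Camera axes: x right, y down, z forward; pixel columns grow to the right and rows downward; lengths in m; the calibration is good to about 2 mm. A picture is of the moment at which its call begins: read the wrist's pose just before it.
- robot.job_done(): hands the job in, once; it reports no verdict.
The state is a dict: "clock": time; "qpos": joint angles; "qvel": joint speeds; "joint_efforts": joint torques, N m; "position": TCP position; "eef_rot": TCP orientation; "ft_force": force on the tool from outside, world axes, zero at the start; "ft_torque": the same for the moment, N m; "grip_width": finger opening in m.
Only numpy, scipy, OpenCV 4.12 (cv2) and the standard library are available. Lean on these libraries where they do the work, as an engineer would, in place of code of your own. Each camera call takes 0.05 s, during which the arm holds its last target.

## Working session

There is one attempt and no reset: what is moved stays moved. The work goes in short steps, Python scripts to look and compute and a tool call to move; the robot and the scene stay as the last step left them, time stands still between calls to the robot, and variables do not carry over. Pictures are saved under pics/ and viewed, and the job is handed in when it is done.

Besides the shell and the picture viewer there is one more tool, called after "Emit:" by a JSON object that holds its "op" and its "data", one argument or row to a line. jog_arm: Moves the arm, as the interface text tells. Its arguments: {"type":"object","properties":{"series":{"type":"array"}},"required":["series"]}

```bash
mkdir -p pics; ls; cat > h.py <<'E'
import numpy as np, cv2
from cell import robot
from scipy.spatial.transform import Rotation as R
def cap(n,fn=None):
    s=robot.state(); c=robot.capture(n)
    H,W=c['img'].shape[:2]; f=H/2/np.tan(np.radians(c['fovy'])/2)
    c['K']=np.array([[f,0,c['cx']],[0,f,c['cy']],[0,0,1]]);c['D']=np.array(c['dist'],float)
    if 'tool_from_camera' in c:
        T=np.eye(4);T[:3,:3]=R.from_rotvec(s['eef_rot']).as_matrix();T[:3,3]=s['position'];c['T']=T@np.array(c['tool_from_camera'])
    else:
        T=np.eye(4);o=np.array(c['orientation']);T[:3,:3]=(o if o.shape==(3,3) else R.from_rotvec(o).as_matrix() if o.size==3 else R.from_quat(o).as_matrix());T[:3,3]=c['xyz'];c['T']=T
    if fn: cv2.imwrite('pics/'+fn,cv2.cvtColor(c['img'],cv2.COLOR_RGB2BGR))
    return c
def rays(c,px):
    p=cv2.undistortPoints(np.array(px,float).reshape(-1,1,2),c['K'],c['D']).reshape(-1,2)
    return np.c_[p,np.ones(len(p))]
def plane(c,px,z):
    d=rays(c,px)@c['T'][:3,:3].T;o=c['T'][:3,3];return o+d*((z-o[2])/d[:,2])[:,None]
def cloud(c):
    H,W=c['depth'].shape;u,v=np.meshgrid(np.arange(W),np.arange(H))
    P=rays(c,np.c_[u.ravel(),v.ravel()])*c['depth'].reshape(-1,1)
    P=P@c['T'][:3,:3].T+c['T'][:3,3];P[c['depth'].ravel()==0]=np.nan
    return P.reshape(H,W,3)
def proj(c,P):
    Ti=np.linalg.inv(c['T']);return cv2.projectPoints(np.array(P,float).reshape(-1,3),Ti[:3,:3],Ti[:3,3],c['K'],c['D'])[0].reshape(-1,2)
E
python3 - <<'E'
from h import *
for n in ['top','side','wrist']:
    c=cap(n,n+'0.png');print(n,c['T'].round(3).tolist(),c['fovy'])
    np.savez(n+'0.npz',**{k:c[k] for k in('img','depth','K','D','T')})
s=robot.state();print(s)
E
```

```text
pics
top [[0.004, -0.986, 0.169, 0.302], [-1.0, -0.002, 0.008, -0.005], [-0.008, -0.169, -0.986, 1.226], [0.0, 0.0, 0.0, 1.0]] 50.8812133626018
side [[-0.981, -0.101, 0.164, 0.272], [-0.192, 0.449, -0.873, 1.271], [0.014, -0.888, -0.46, 0.777], [0.0, 0.0, 0.0, 1.0]] 46.18102960000334
wrist [[0.342, -0.891, -0.299, 0.289], [-0.94, -0.325, -0.106, -0.56], [-0.003, 0.317, -0.948, 0.373], [0.0, 0.0, 0.0, 1.0]] 67.32716393420351
{'clock': 0.15, 'qpos': array([-1.40151057e+00,  5.28261308e-01,  1.43357702e+00,  1.02646851e-05,
        1.18143037e+00, -1.78498526e-01]), 'qvel': array([-0.00139385, -0.00333038, -0.00429505, -0.00230001, -0.00102465,
       -0.00062378]), 'joint_efforts': array([ 4.60619576e-04, -4.42743981e+01, -1.78276527e+01, -2.72547322e-04,
        5.64538816e-03, -9.31896011e-06]), 'position': array([ 0.21294869, -0.58702999,  0.23056295]), 'eef_rot': array([-2.57130259e+00,  1.80290952e+00,  1.84173482e-03]), 'ft_force': array([-0.56290177, -0.01596164, -0.79851803]), 'ft_torque': array([ 0.02722527, -0.0093943 , -0.00775896]), 'grip_width': 0.08554889824312645}
```

View pics/top0.png

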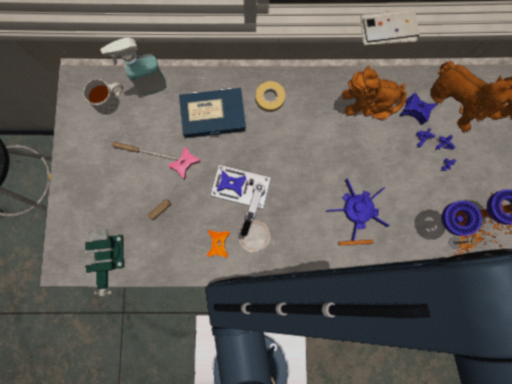

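View pics/side0.png

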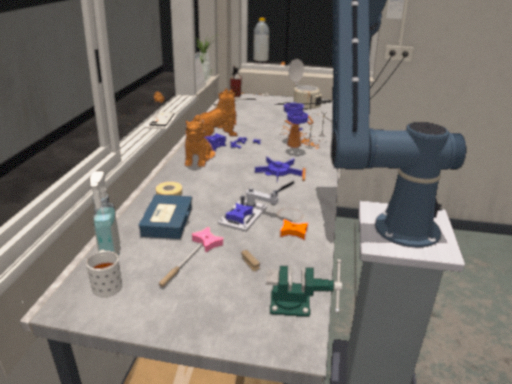

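View pics/wrist0.png

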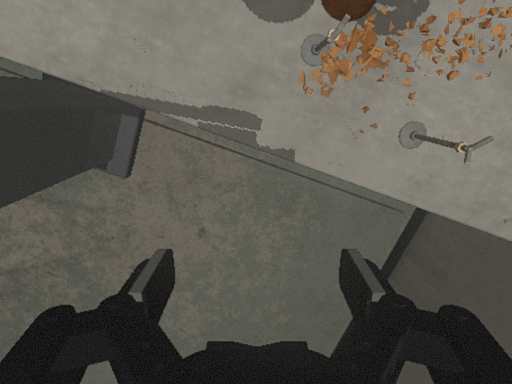

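The top view shows the base plate near (240,186), with the violet block at (231,183), the pillar at (260,190) and the strap open towards the lever tip at (245,233). I'll zoom in and measure.

```bash
python3 - <<'E'
from h import *
for n,(u0,v0,u1,v1) in {'top':(190,145,310,265),'side':(200,165,320,255)}.items():
    c=dict(np.load(n+'0.npz'));im=c['img'][v0:v1,u0:u1]
    cv2.imwrite(f'pics/{n}z.png',cv2.cvtColor(cv2.resize(im,None,fx=5,fy=5,interpolation=cv2.INTER_CUBIC),cv2.COLOR_RGB2BGR))
    P=cloud(c)
    hsv=cv2.cvtColor(c['img'],cv2.COLOR_RGB2HSV)
    if n=='top':
        np.set_printoptions(linewidth=250)
        print((P[160:245:2,206:276:2,2]*1000).round().astype(int))
        print(P[185,231],P[190,260],P[233,245])
E
```

```text
[[-1  3  0 ... -2 -3  4]
 [ 2  3  4 ...  3 -2  1]
 [-2  2  0 ...  1 -4  2]
 ...
 [-3  0  2 ...  3  0  4]
 [-1  0  2 ... -2  4  5]
 [-1  4 -3 ... -2  2  0]]
[0.52653519 0.05840238 0.03741175] [ 0.50662868 -0.02796279  0.06507792] [0.37654394 0.01401038 0.13482512]<stdin>:9: RuntimeWarning: invalid value encountered in cast
```

View pics/topz.png

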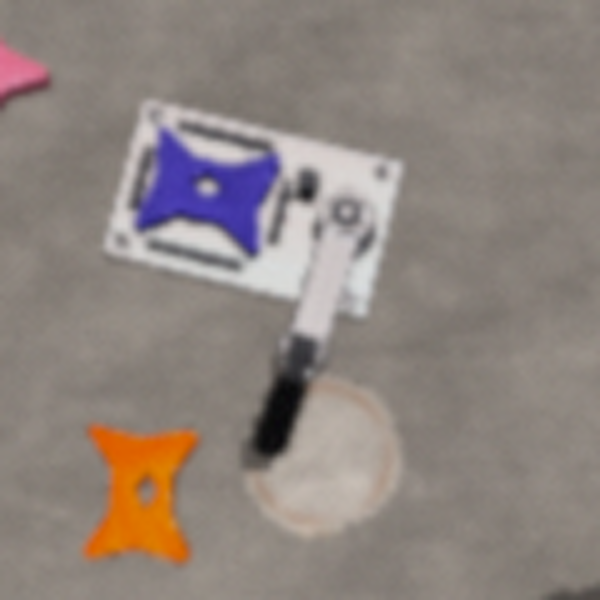

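View pics/sidez.png

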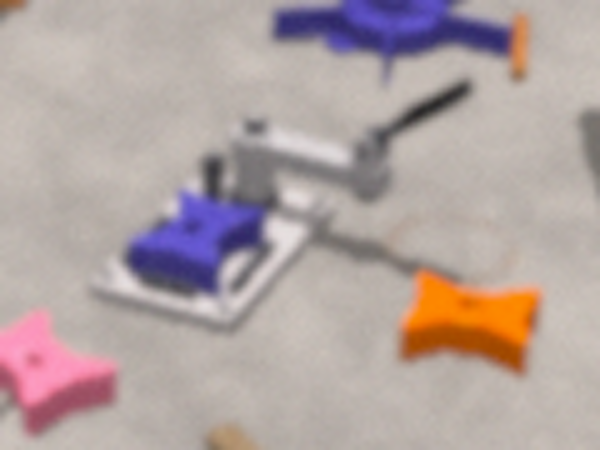

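```bash
python3 - <<'E'
from h import *
np.set_printoptions(precision=4,suppress=True)
c=dict(np.load('top0.npz'))
z=lambda *p:np.array(p,float)/5+np.array([190,145])-0.4
# plate mask: bright, low saturation
hsv=cv2.cvtColor(c['img'],cv2.COLOR_RGB2HSV);print(hsv[170,225],hsv[150,225])
q=plane(c,[z(147,98),z(403,160),z(365,318),z(105,252)],0.012);print(q[:,:2])
print([np.linalg.norm(q[i]-q[(i+1)%4]) for i in range(4)])
ctr=q.mean(0)[:2]
d=(q[0]-q[1]+q[3]-q[2])[:2];d/=np.linalg.norm(d);ex=np.array([d[1],-d[0]])
print('ey',d,np.degrees(np.arctan2(d[1],d[0])))
org=ctr+27*d*1e-3
piv=org-0.085*d;print('org',org,'piv',piv)
P=cloud(c);m=(hsv[...,0]>115)&(hsv[...,0]<140)&(hsv[...,1]>120)
m[:, :205]=0;m[:,260:]=0;m[:160]=0;m[215:]=0
v,u=np.nonzero(m);pp=plane(c,np.c_[u,v],0.036);print('block',(pp.max(0)+pp.min(0))/2,pp.mean(0),len(u))
print('nut',plane(c,[z(346,210)],0.076))
a=plane(c,[z(346,210)],0.076)[0,:2]
e=plane(c,[z(303,350),z(255,462)],0.078);e[1]=plane(c,[z(258,458)],0.14)[0]
print(e)
for x in e:
    w=x[:2]-piv;print(np.linalg.norm(w),np.degrees(np.arctan2(w[1],w[0])))
# strap mid line edges at z=.064
for p in [(305,330),(333,335),(330,240),(355,250)]:
    x=plane(c,[z(*p)],0.064)[0];print(p,x)
s=robot.state();print(R.from_rotvec(s['eef_rot']).as_matrix())
m=cv2.inRange(cloud(c)[...,2],0.045,0.16).astype(bool);m[:165]=0;m[245:]=0;m[:,:225]=0;m[:,275:]=0
pc=P[m];print(len(pc))
for h0,h1 in((.046,.058),(.058,.07),(.07,.09),(.09,.11),(.11,.15)):
    k=pc[(pc[:,2]>h0)&(pc[:,2]<h1)]
    print(h0,len(k),k.mean(0) if len(k) else'', [(round(float(np.linalg.norm(t[:2]-piv)),3),round(float(np.degrees(np.arctan2(*(t[:2]-piv)[::-1]))),1)) for t in k[::max(1,len(k)//6)]])
E
```

```text
[156   8 158] [ 17  27 132]
[[ 0.5966  0.0975]
 [ 0.5578 -0.0604]
 [ 0.46   -0.0368]
 [ 0.5002  0.1216]]
[np.float64(0.16262159077870827), np.float64(0.1006321287845964), np.float64(0.163478017921556), np.float64(0.0994335665425361)]
ey [0.2422 0.9702] 75.98427520696012
org [0.5352 0.0567] piv [ 0.5146 -0.0258]
block [0.5331 0.0585 0.036 ] [0.5328 0.0581 0.036 ] 292
nut [[ 0.5147 -0.0243  0.076 ]]
[[0.4329 0.0004 0.078 ]
 [0.3676 0.0241 0.14  ]]
0.08581696898148562 162.24002798913384
0.15521281539315118 161.2683619102338
(305, 330) [ 0.4461 -0.0007  0.064 ]
(333, 335) [ 0.4433 -0.0169  0.064 ]
(330, 240) [ 0.4991 -0.0151  0.064 ]
(355, 250) [ 0.4932 -0.0297  0.064 ]
[[ 0.3408 -0.9401 -0.0003]
 [-0.9401 -0.3408  0.0017]
 [-0.0016 -0.0003 -1.    ]]
460
0.046 19 [ 0.5151 -0.0049  0.0542] [(0.04, 42.7), (0.039, 44.9), (0.038, 52.3), (0.034, 52.6), (0.028, 49.1), (0.032, 179.1), (0.098, 165.9)]
0.058 231 [ 0.4823 -0.0134  0.0647] [(0.036, 42.8), (0.009, 131.3), (0.017, -172.5), (0.032, 168.1), (0.05, 158.6), (0.067, 156.3), (0.093, 165.1)]
0.07 74 [ 0.4644 -0.0076  0.0806] [(0.009, 24.6), (0.01, 95.6), (0.006, -128.2), (0.079, 162.3), (0.09, 154.9), (0.087, 164.1), (0.094, 167.1)]
0.09 33 [0.4178 0.0046 0.1003] [(0.09, 159.0), (0.097, 158.8), (0.1, 159.5), (0.103, 160.1), (0.106, 160.8), (0.108, 162.6), (0.112, 166.3)]
0.11 102 [0.3901 0.0147 0.1267] [(0.107, 159.5), (0.12, 159.1), (0.123, 163.6), (0.128, 165.5), (0.142, 159.2), (0.146, 161.0)]
```

```bash
python3 - <<'E'
from h import *
for n in('top','side'):
    c=dict(np.load(n+'0.npz'));P=cloud(c).reshape(-1,3)
    a=np.array([.213,-.588]);b=np.array([.45,-.057]);L=np.linalg.norm(b-a);d=(b-a)/L
    w=P[:,:2]-a;t=w@d;s=w@np.array([-d[1],d[0]])
    for i in range(0,7):
        k=(t>i*.1-.05)&(t<i*.1+.05)&(abs(s)<.12)&(P[:,2]<.25)
        if k.any(): print(n,i,np.nanpercentile(P[k,2],[50,99,100]).round(3))
E
```

```text
top 0 [0.001 0.007 0.008]
top 1 [0.001 0.006 0.007]
top 2 [0.001 0.007 0.027]
top 3 [0.002 0.041 0.047]
top 4 [0.001 0.03  0.046]
top 5 [0.001 0.006 0.008]
top 6 [0.002 0.135 0.143]
side 0 [-0.793  0.004  0.005]
side 1 [-0.001  0.004  0.004]
side 2 [-0.     0.005  0.019]
side 3 [0.001 0.031 0.043]
side 4 [0.    0.038 0.045]
side 5 [0.    0.004 0.005]
side 6 [0.003 0.131 0.139]
```

Emit:
{"op": "jog_arm", "data": {
  "series": [
    [[0, 0, 3, 7, 1], [0, 0, 3, 14, 1], [0, 0, 3, 21, 1], [0, 0, 3, 28, 1], [0, 0, 3, 35, 1], [0, 0, 3, 42, 1]]
  ]
}}

```text
clock: 0.65
position: [0.213, -0.5872, 0.261]
eef_rot: [-3.049, 0.753, 0.001]
ft_force: [0.1, -0.2, -0.4]
grip_width: 0.012
```

Emit:
{"op": "jog_arm", "data": {
  "series": [
    [[1.4, 3.2, 0, 7, 1], [2.9, 6.4, 0, 14, 1], [4.3, 9.6, 0, 21, 1], [5.7, 12.7, 0, 28, 1], [7.1, 15.9, 0, 35, 1], [8.5, 19.1, 0, 42, 1], [10, 22.3, 0, 49, 1], [11.4, 25.5, 0, 56, 1], [12.8, 28.6, 0, 63, 1], [14.2, 31.8, 0, 70, 1]]
  ]
}}

```text
clock: 1.48
position: [0.3553, -0.2679, 0.2612]
eef_rot: [-2.93, -1.132, -0.0]
ft_force: [1.5, -0.7, -0.1]
grip_width: 0.0003
```

Emit:
{"op": "jog_arm", "data": {
  "series": [
    [[1.4, 3.2, 0, 7, 1], [2.9, 6.4, 0, 14, 1], [4.3, 9.6, 0, 21, 1], [5.7, 12.7, 0, 28, 1], [7.1, 15.9, 0, 30, 1], [8.2, 18.4, 0, 30, 1], [9.5, 21.3, 0, 30, 1], [9.5, 21.3, 0, 30, 1]]
  ]
}}

```text
clock: 2.15
position: [0.4511, -0.0522, 0.2613]
eef_rot: [-2.537, -1.851, -0.003]
ft_force: [0.2, -0.5, 0.2]
grip_width: -0.0001
```

```bash
python3 - <<'E'
from h import *
s=robot.state();print(s['position'],s['qpos'],s['ft_force'],R.from_rotvec(s['eef_rot']).as_matrix().round(3))
c=cap('wrist','w1.png');cap('top','t1.png')
np.savez('w1.npz',**{k:c[k] for k in('img','depth','K','D','T')})
E
```

```text
[ 0.45113616 -0.05220253  0.26130413] [-0.36371345  0.25513086  1.8061622   0.00268574  1.08019922 -1.62544218] [ 0.19453073 -0.51662886  0.19935974] [[ 0.305  0.952  0.001]
 [ 0.952 -0.305  0.002]
 [ 0.002  0.    -1.   ]]
```

View pics/w1.png

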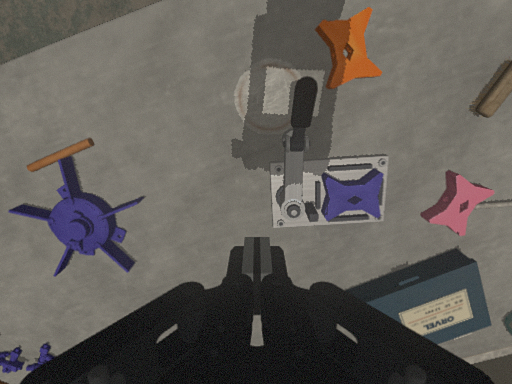

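The wrist view shows the nut at (293,211), the hinge at about (296,140), the lever tip at (307,82) and the block at (352,197). I'll cross-check these against the top-view numbers.

```bash
python3 - <<'E'
from h import *
np.set_printoptions(precision=4,suppress=True)
c=dict(np.load('w1.npz'))
for n,p,z in [('nut',(293,211),.076),('hinge',(296,140),.078),('tip',(307,80),.142)]:
    x=plane(c,[p],z)[0];w=x[:2]-[.5146,-.0252];print(n,x,np.linalg.norm(w),np.degrees(np.arctan2(w[1],w[0])))
q=plane(c,[(270.5,164),(388,154),(385,222),(274,228)],.012);print(q)
d=q[1]-q[0]+q[2]-q[3];print(np.degrees(np.arctan2(d[1],d[0])))
h=cv2.cvtColor(c['img'],cv2.COLOR_RGB2HSV);m=cv2.inRange(h,(115,100,40),(140,255,255));m[:,:315]=0;m[:160]=0;m[230:]=0;m[:,395:]=0
v,u=np.nonzero(m);pp=plane(c,np.c_[u,v],.036);print('block',pp.mean(0),(pp.max(0)+pp.min(0))/2)
im=c['img'][60:240,230:400];cv2.imwrite('pics/w1z.png',cv2.cvtColor(cv2.resize(im,None,fx=3.3,fy=3.3,interpolation=cv2.INTER_CUBIC),cv2.COLOR_RGB2BGR))
E
```

```text
nut [ 0.5128 -0.025   0.076 ] 0.0018022592001465732 173.99750065630172
hinge [0.4302 0.0011 0.078 ] 0.08843284081779562 162.72225894078986
tip [0.3728 0.0176 0.142 ] 0.14814099863985838 163.19966220104632
[[ 0.4629 -0.0354  0.012 ]
 [ 0.4988  0.123   0.012 ]
 [ 0.5993  0.1017  0.012 ]
 [ 0.5578 -0.0587  0.012 ]]
76.37037803390426
block [0.5349 0.0583 0.036 ] [0.5354 0.0585 0.036 ]
```

View pics/w1z.png

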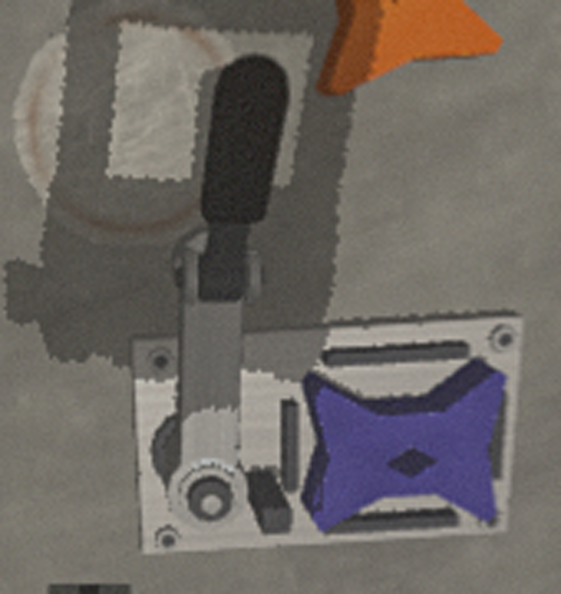

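Emit:
{"op": "jog_arm", "data": {
  "series": [
    [[0, 0, -4, 0, 1], [0, 0, -8, 0, 1], [0, 0, -12, 0, 1], [0, 0, -15, 0, 1], [0, 0, -18, 0, 1], [0, 0, -20, 0, 1], [0, 0, -21.3, 0, 1], [0, 0, -21.3, 0, 1], [0, 0, -21.3, 0, 1]]
  ]
}}

```text
clock: 3.0
position: [0.4495, -0.0575, 0.0478]
eef_rot: [-2.543, -1.842, 0.002]
ft_force: [0.3, 0.2, 0.7]
grip_width: 0.0
```

```bash
python3 - <<'E'
from h import *
s=robot.state();print(s['position'],s['qpos'],s['ft_force'])
c=cap('wrist','w2.png');cap('side','s2.png')
E
```

```text
[ 0.44947534 -0.05752188  0.04782649] [-3.74639697e-01  6.46797440e-01  2.00007185e+00 -3.70499207e-04
  4.96593546e-01 -1.62793611e+00] [0.26839336 0.16897824 0.69832731]
```

View pics/w2.png

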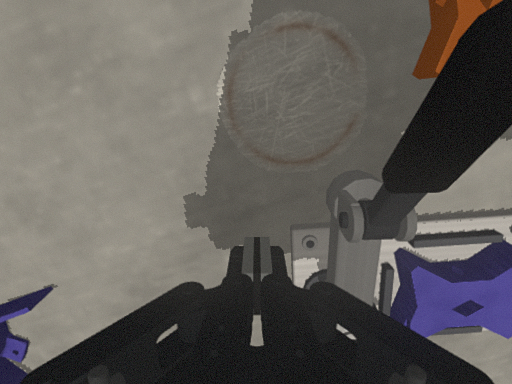

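View pics/s2.png

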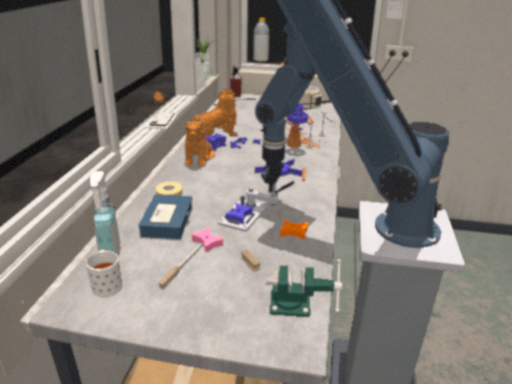

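```bash
cat > wp.py <<'E'
import numpy as np
def wp(th,r=.052,d=.0255,piv=(.514,-.025)):
    t=np.radians(th);u=np.array([np.cos(t),np.sin(t)]);n=np.array([-u[1],u[0]])
    return np.array(piv)+r*u+d*n
E
python3 - <<'E'
from wp import *
c0=np.array([.4495,-.057])
for t in [(162.5,.04),(162.5,.032)]: print(t,((wp(t[0],d=t[1])-c0)*100).round(2))
for t in np.arange(162.5,75,-4): print(t,((wp(t)-c0)*100).round(2),t-162.5)
E
```

```text
(162.5, 0.04) [0.29 0.95]
(162.5, 0.032) [0.53 1.71]
162.5 [0.72 2.33] 0.0
158.5 [0.68 2.73] -4.0
154.5 [0.66 3.14] -8.0
150.5 [0.67 3.54] -12.0
146.5 [0.71 3.94] -16.0
142.5 [0.77 4.34] -20.0
138.5 [0.87 4.74] -24.0
134.5 [0.99 5.12] -28.0
130.5 [1.13 5.5 ] -32.0
126.5 [1.31 5.86] -36.0
122.5 [1.51 6.22] -40.0
118.5 [1.73 6.55] -44.0
114.5 [1.97 6.87] -48.0
110.5 [2.24 7.18] -52.0
106.5 [2.53 7.46] -56.0
102.5 [2.83 7.72] -60.0
98.5 [3.16 7.97] -64.0
94.5 [3.5  8.18] -68.0
90.5 [3.85 8.38] -72.0
86.5 [4.22 8.55] -76.0
82.5 [4.6  8.69] -80.0
78.5 [4.99 8.8 ] -84.0
```

Emit:
{"op": "jog_arm", "data": {
  "series": [
    [[0.3, 1.0, 0, 0, 1], [0.4, 1.4, 0, 0, 1], [0.5, 1.7, 0, 0, 1], [0.6, 2.0, 0, 0, 1], [0.7, 2.3, 0, 0, 1], [0.7, 2.7, 0, -4, 1], [0.7, 3.1, 0, -8, 1], [0.7, 3.5, 0, -12, 1]]
  ]
}}

```text
clock: 3.77
position: [0.4567, -0.0218, 0.0486]
eef_rot: [2.723, 1.566, -0.002]
ft_force: [-2.2, -5.0, 2.2]
grip_width: 0.0003
```

```bash
python3 - <<'E'
from h import *
s=robot.state();print(s['position'],s['ft_force'])
cap('wrist','w3.png')
E
```

```text
[ 0.45665802 -0.02181973  0.04857666] [-2.16777164 -4.9997188   2.23923934]
```

View pics/w3.png

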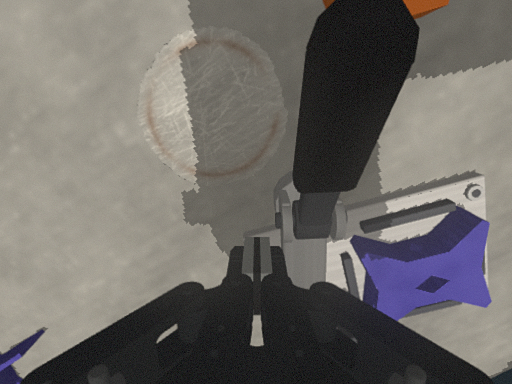

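Emit:
{"op": "jog_arm", "data": {
  "series": [
    [[0.0, 0.4, 0, -4, 1], [0.1, 0.8, 0, -8, 1], [0.2, 1.2, 0, -12, 1], [0.3, 1.6, 0, -16, 1], [0.5, 2.0, 0, -20, 1], [0.6, 2.3, 0, -24, 1], [0.8, 2.7, 0, -28, 1], [1.1, 3.0, 0, -32, 1], [1.3, 3.3, 0, -36, 1], [1.6, 3.6, 0, -40, 1]]
  ]
}}

```text
clock: 4.65
position: [0.4706, 0.0147, 0.0484]
eef_rot: [-3.094, -0.542, 0.008]
ft_force: [-4.1, -3.3, 5.2]
grip_width: -0.0
```

```bash
python3 - <<'E'
from h import *
s=robot.state();print(s['position'],s['ft_force'])
cap('wrist','w4.png')
E
```

```text
[0.47060525 0.01468783 0.04835415] [-4.13733701 -3.25448232  5.19296764]
```

View pics/w4.png

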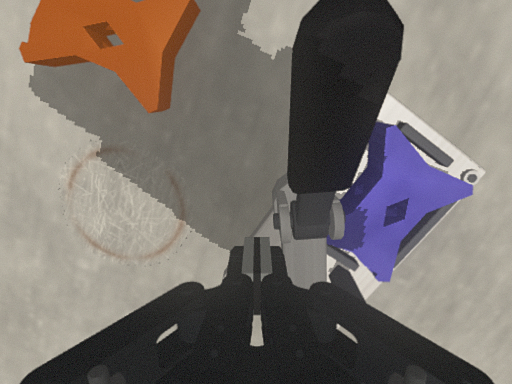

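Emit:
{"op": "jog_arm", "data": {
  "series": [
    [[0.3, 0.3, 0, -4, 1], [0.6, 0.6, 0, -8, 1], [0.9, 0.8, 0, -12, 1], [1.3, 1.0, 0, -16, 1], [1.6, 1.2, 0, -20, 1], [1.9, 1.4, 0, -24, 1]]
  ]
}}

```text
clock: 5.2
position: [0.4884, 0.0292, 0.0481]
eef_rot: [-3.139, 0.112, 0.012]
ft_force: [-5.9, -1.6, 3.7]
grip_width: 0.0001
```

```bash
python3 - <<'E'
from h import *
s=robot.state();print(s['position'],s['ft_force'])
cap('wrist','w5.png')
E
```

```text
[0.48840831 0.02922361 0.04808575] [-5.88601694 -1.63842662  3.71441224]
```

View pics/w5.png

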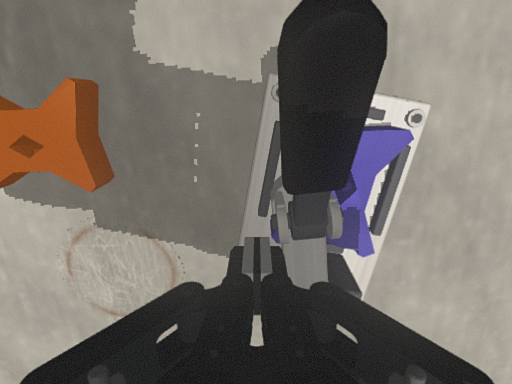

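Emit:
{"op": "jog_arm", "data": {
  "series": [
    [[0.2, 0.1, 0, -2, 1], [0.4, 0.2, 0, -4, 1], [0.6, 0.2, 0, -6, 1]]
  ]
}}

```text
clock: 5.5
position: [0.4945, 0.0315, 0.048]
eef_rot: [-3.129, 0.273, 0.012]
ft_force: [-6.5, 3.8, 2.5]
grip_width: 0.0001
```

Emit:
{"op": "jog_arm", "data": {
  "series": [
    [[0.1, 0, 0, -1, 1], [0.2, 0.1, 0, -2, 1]]
  ]
}}

```text
clock: 5.67
position: [0.4965, 0.0323, 0.048]
eef_rot: [-3.124, 0.326, 0.012]
ft_force: [-5.4, -2.1, 3.6]
grip_width: 0.0003
```

Emit:
{"op": "jog_arm", "data": {
  "series": [
    [[0.1, 0, 0, -1, 1], [0.2, 0.0, 0, -2, 1]]
  ]
}}

```text
clock: 5.83
position: [0.4983, 0.0327, 0.0479]
eef_rot: [-3.117, 0.381, 0.012]
ft_force: [-5.1, 4.0, 3.7]
grip_width: -0.0002
```

Emit:
{"op": "jog_arm", "data": {
  "series": [
    [[0.1, 0, 0, 0, 1], [0.2, 0, 0, 0, 1]]
  ]
}}

```text
clock: 6.0
position: [0.5003, 0.0328, 0.048]
eef_rot: [-3.118, 0.38, 0.012]
ft_force: [-5.0, 3.3, 3.7]
grip_width: 0.0
```

Emit:
{"op": "jog_arm", "data": {
  "series": [
    [[0.1, 0, 0, 0, 1], [0.2, 0, 0, 0, 1]]
  ]
}}

```text
clock: 6.17
position: [0.5024, 0.0328, 0.048]
eef_rot: [-3.117, 0.38, 0.012]
ft_force: [-5.3, 3.7, 3.1]
grip_width: -0.0003
```

```bash
python3 - <<'E'
from h import *
s=robot.state();print(s['position'],s['ft_force'])
cap('wrist','w6.png')
E
```

```text
[0.50236306 0.03281335 0.0480077 ] [-5.25353214  3.71710478  3.10478304]
```

View pics/w6.png

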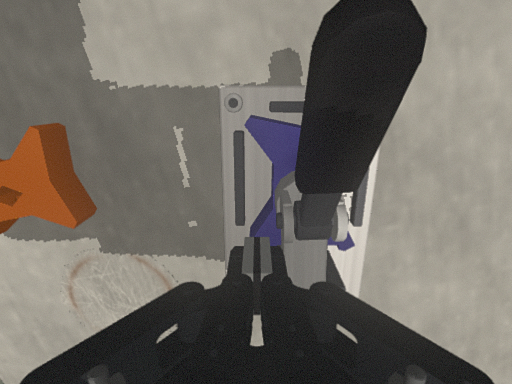

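Emit:
{"op": "jog_arm", "data": {
  "series": [
    [[0.1, 0, 0, 0, 1], [0.2, 0, 0, 0, 1]]
  ]
}}

```text
clock: 6.38
position: [0.5043, 0.0328, 0.048]
eef_rot: [-3.118, 0.38, 0.012]
ft_force: [-5.7, 1.8, 3.4]
grip_width: 0.0
```

Emit:
{"op": "jog_arm", "data": {
  "series": [
    [[0.1, 0, 0, 0, 1], [0.2, 0, 0, 0, 1]]
  ]
}}

```text
clock: 6.55
position: [0.5047, 0.0328, 0.0479]
eef_rot: [-3.118, 0.379, 0.018]
ft_force: [-9.2, 1.2, 7.1]
grip_width: -0.0
```

```bash
python3 - <<'E'
from h import *
s=robot.state();print(s['position'],s['ft_force'])
c=cap('wrist','w7.png');np.savez('w7.npz',**{k:c[k] for k in('img','depth','K','D','T')})
c=cap('top');cv2.imwrite('pics/t7.png',cv2.cvtColor(cv2.resize(c['img'][145:265,190:310],None,fx=5,fy=5),cv2.COLOR_RGB2BGR))
E
```

```text
[0.50473613 0.03279773 0.04794734] [-9.24398887  1.22789813  7.0908647 ]
```

View pics/w7.png

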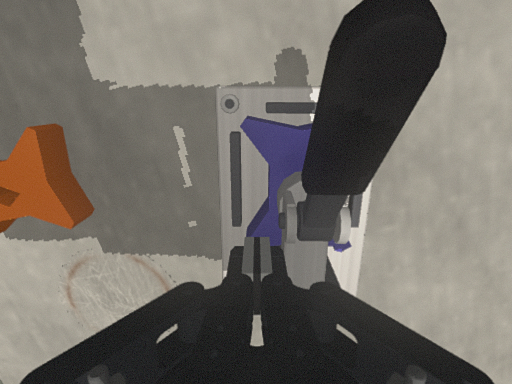

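View pics/t7.png

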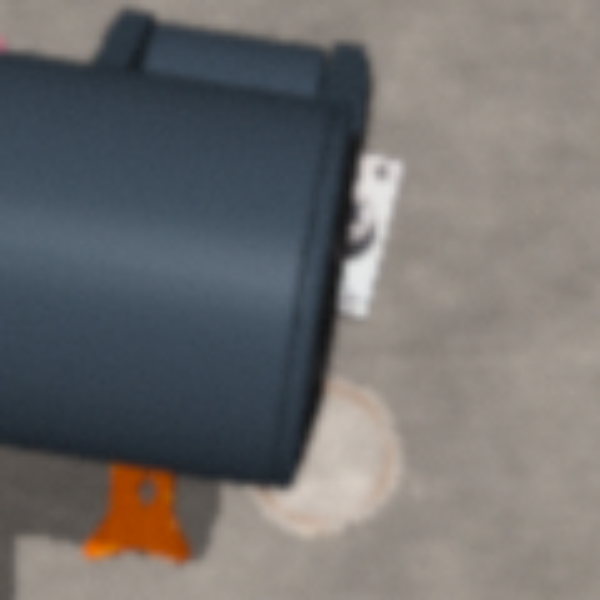

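Emit:
{"op": "jog_arm", "data": {
  "series": [
    [[0.1, 0, 0, 0, 1], [0.1, 0, 0, 0, 1], [0.1, 0, 0, 0, 1]]
  ]
}}

```text
clock: 6.9
position: [0.5047, 0.0328, 0.0479]
eef_rot: [-3.118, 0.379, 0.02]
ft_force: [-8.8, 0.5, 7.6]
grip_width: -0.0001
```

```bash
python3 - <<'E'
from h import *
c=dict(np.load('w7.npz'))
P=cloud(c)
for z0,z1 in((.058,.07),(.07,.085),(.1,.15)):
    m=(P[...,2]>z0)&(P[...,2]<z1);m[:,:262]=0;m[280:]=0
    v,u=np.nonzero(m);print(z0,m.sum(),u.min(),u.max(),v.min(),v.max(),P[m].mean(0))
    w=P[m].mean(0)[:2]-[.514,-.025];print(np.degrees(np.arctan2(w[1],w[0])),np.linalg.norm(w))
E
```

```text
0.058 2348 262 328 177 279 [0.52782047 0.03875757 0.06375115]
77.76944810049123 0.06523827971467398
0.07 1211 262 351 195 277 [0.52699646 0.05439074 0.07996426]
80.70300624080633 0.08044748288290554
0.1 12766 301 443 0 202 [0.54482268 0.10014233 0.12420988]
76.16340228855553 0.12888227499731073
```

Emit:
{"op": "jog_arm", "data": {
  "series": [
    [[-1.0, 0.2, 0, 0, 1], [-3.0, 0.7, 0, 0, 1], [-4.0, 1.0, 0, 0, 1], [-4.0, 1.0, 4, 0, 1], [-4.0, 1.0, 8, 0, 1], [-4.0, 1.0, 12, 0, 1], [-4.0, 1.0, 16, 0, 1], [-4.0, 1.0, 20, 0, 1], [-4.0, 1.0, 20, 0, 1]]
  ]
}}

```text
clock: 7.65
position: [0.4763, 0.0411, 0.2558]
eef_rot: [3.118, -0.381, 0.028]
ft_force: [1.3, -0.1, 0.3]
grip_width: 0.0
```

```bash
python3 - <<'E'
from h import *
s=robot.state();print(s['position'],s['ft_force'],s['qpos'])
c=cap('wrist','w8.png');np.savez('w8.npz',**{k:c[k] for k in('img','depth','K','D','T')})
P=cloud(c)
for z0,z1 in((.058,.068),(.07,.085),(.09,.15)):
    m=(P[...,2]>z0)&(P[...,2]<z1);m[235:]=0
    v,u=np.nonzero(m);print(z0,m.sum(),u.min(),u.max(),v.min(),v.max(),P[m].mean(0))
    w=P[m].mean(0)[:2]-[.514,-.025];print(np.degrees(np.arctan2(w[1],w[0])),np.linalg.norm(w))
E
```

```text
[0.47626472 0.04111387 0.25575404] [ 1.26783287 -0.07658694  0.31402719] [-1.48417837e-01  2.89677145e-01  1.77207040e+00  3.42854367e-04
  1.06180899e+00  9.48498875e-02]
0.058 1251 284 309 131 222 [0.52303284 0.0110565  0.06373195]
75.93576901926431 0.0371707338140302
0.07 316 289 316 137 220 [0.52526311 0.02145456 0.07779394]
76.37138131224661 0.047800458947925804
0.09 1261 298 327 77 143 [0.54484214 0.09772849 0.12128199]
75.8934709442652 0.12654454042247698
```

View pics/w8.png

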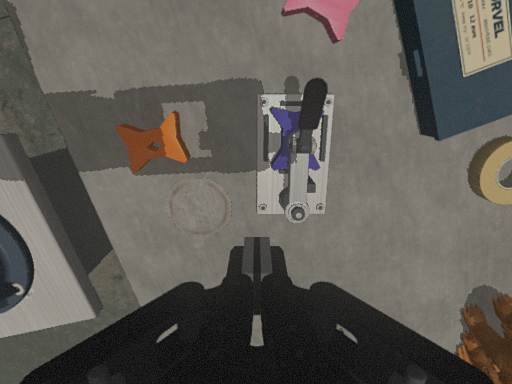

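Emit:
{"op": "jog_arm", "data": {
  "series": [
    [[2, 1.5, 0, 0, 1], [4, 3, 0, 0, 1], [6.5, 4.5, 0, 0, 1], [6.5, 4.5, -3, 0, 1], [6.5, 4.5, -6, 0, 1], [6.5, 4.5, -8, 0, 1], [6.5, 4.5, -8, 0, 1], [6.5, 4.5, -8, 0, 1]]
  ]
}}

```text
clock: 8.37
position: [0.5346, 0.0866, 0.1663]
eef_rot: [3.118, -0.384, -0.007]
ft_force: [-0.1, 0.8, 0.8]
grip_width: 0.0001
```

```bash
python3 - <<'E'
from h import *
s=robot.state();p=s['position'];print(p,s['ft_force'])
c=cap('wrist','w9.png')
u=np.array([.2385,.971]);piv=np.array([.514,-.025])
w=p[:2]-piv;print('r',w@u,'lat',w@np.array([-u[1],u[0]]))
for a in [45,40,30,20,10,3,0,-3,-6.6,-8]:
    t=np.radians(a);f=np.clip((45-a)/51.6,0,1);r=.1145+.0275*f
    e=r+(.011 if a>0 else -.011)
    h=.078+np.tan(t)*(e-.085)+.005/np.cos(t);xy=piv+r*u
    print(a,round(r,4),round(h,4),((np.r_[xy,h]-p)*100).round(2))
E
```

```text
[0.53463451 0.08661809 0.16634822] [-0.09078779  0.79428854  0.84044062]
r 0.1133024982500532 lat 0.006584808126774793
45 0.1145 0.1256 [ 0.67 -0.04 -4.08]
40 0.1172 0.1207 [ 0.73  0.21 -4.56]
30 0.1225 0.1118 [ 0.86  0.73 -5.46]
20 0.1278 0.1029 [ 0.99  1.25 -6.34]
10 0.1332 0.0935 [ 1.11  1.77 -7.28]
3 0.1369 0.0863 [ 1.2   2.13 -8.  ]
0 0.1385 0.083 [ 1.24  2.28 -8.33]
-3 0.1401 0.0807 [ 1.28  2.44 -8.57]
-6.6 0.142 0.0777 [ 1.32  2.63 -8.86]
-8 0.142 0.0766 [ 1.32  2.63 -8.98]
```

View pics/w9.png

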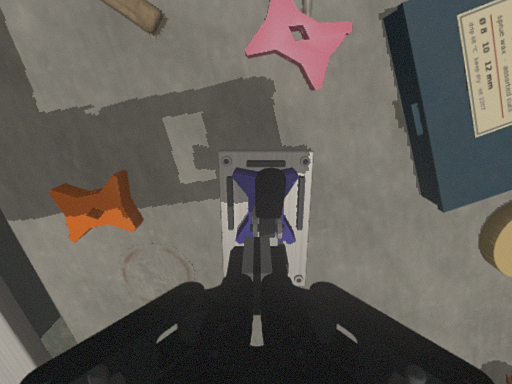

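Emit:
{"op": "jog_arm", "data": {
  "series": [
    [[0.7, 0, 0, 0, 1], [0.7, 0, -1.5, 0, 1], [0.7, 0, -2.8, 0, 1], [0.7, 0, -3.5, 0, 1], [0.7, 0, -3.5, 0, 1], [0.7, 0, -3.5, 0, 1]]
  ]
}}

```text
clock: 8.92
position: [0.5438, 0.0864, 0.134]
eef_rot: [-3.118, 0.385, -0.002]
ft_force: [0.6, -0.3, -0.3]
grip_width: -0.0002
```

```bash
python3 - <<'E'
from h import *
s=robot.state();p=s['position'];print(p,s['ft_force'])
c=cap('wrist','w10.png');c=cap('side');cv2.imwrite('pics/s10.png',cv2.cvtColor(cv2.resize(c['img'][150:250,200:330],None,fx=5,fy=5,interpolation=2),cv2.COLOR_RGB2BGR))
E
```

```text
[0.54378038 0.08639792 0.1340191 ] [ 0.64626626 -0.29951802 -0.26214518]
```

View pics/w10.png

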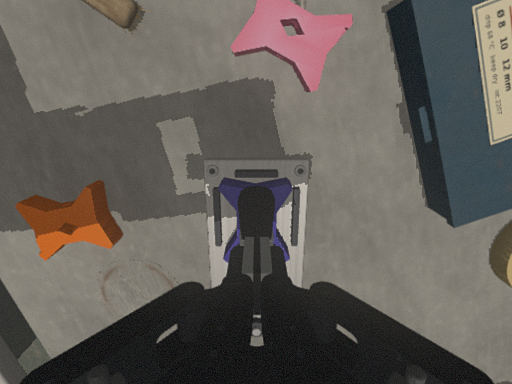

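View pics/s10.png

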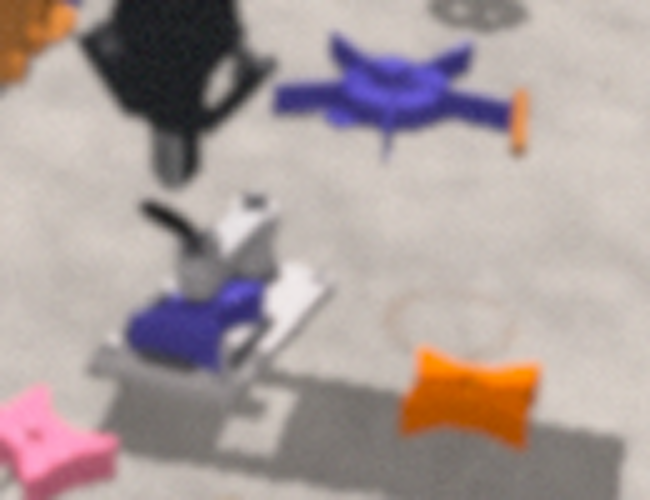

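Emit:
{"op": "jog_arm", "data": {
  "series": [
    [[0, 0, -0.4, 0, 1], [0, 0, -0.8, 0, 1], [0, 0.1, -1.1, 0, 1], [0.1, 0.3, -1.4, 0, 1], [0.1, 0.4, -1.7, 0, 1], [0.2, 0.6, -2.0, 0, 1]]
  ]
}}

```text
clock: 9.52
position: [0.545, 0.0927, 0.1135]
eef_rot: [-3.118, 0.385, 0.0]
ft_force: [-1.6, 0.6, 5.4]
grip_width: -0.0002
```

```bash
python3 - <<'E'
from h import *
s=robot.state();p=s['position'];print(p,s['ft_force'])
c=cap('wrist','w11.png')
E
```

```text
[0.54496415 0.09270642 0.11346849] [-1.62005919  0.64303808  5.40760081]
```

View pics/w11.png

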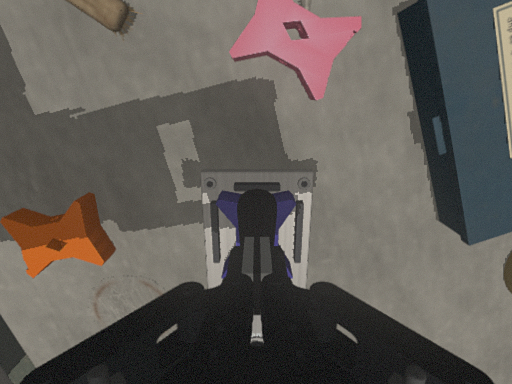

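Emit:
{"op": "jog_arm", "data": {
  "series": [
    [[0.0, 0.2, -0.3, 0, 1], [0.1, 0.4, -0.6, 0, 1], [0.1, 0.5, -0.9, 0, 1], [0.1, 0.7, -1.2, 0, 1], [0.2, 0.8, -1.5, 0, 1], [0.2, 1.0, -1.8, 0, 1], [0.2, 1.1, -2.1, 0, 1]]
  ]
}}

```text
clock: 10.15
position: [0.5475, 0.103, 0.092]
eef_rot: [3.117, -0.384, 0.002]
ft_force: [0.5, -2.1, 3.0]
grip_width: -0.0003
```

Emit:
{"op": "jog_arm", "data": {
  "series": [
    [[0.0, 0.2, -0.3, 0, 1], [0.1, 0.3, -0.6, 0, 1], [0.1, 0.5, -0.9, 0, 1]]
  ]
}}

```text
clock: 10.4
position: [0.5481, 0.1077, 0.0831]
eef_rot: [3.117, -0.384, -0.0]
ft_force: [-0.3, -4.9, 7.3]
grip_width: -0.0001
```

```bash
python3 - <<'E'
from h import *
s=robot.state();p=s['position'];print(p,s['ft_force'])
c=cap('wrist','w12.png');c=cap('side');cv2.imwrite('pics/s12.png',cv2.cvtColor(cv2.resize(c['img'][150:250,200:330],None,fx=5,fy=5,interpolation=2),cv2.COLOR_RGB2BGR))
E
```

```text
[0.54814318 0.10769484 0.08314513] [-0.30074248 -4.90109181  7.26633006]
```

View pics/w12.png

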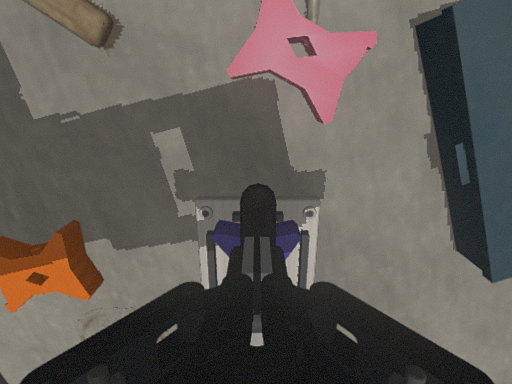

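View pics/s12.png

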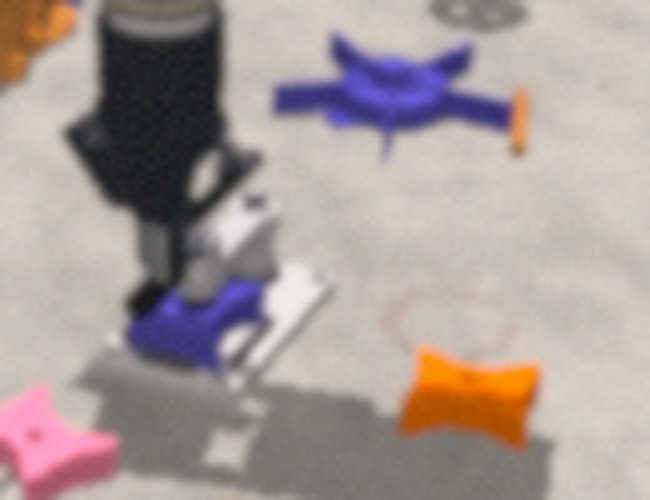

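Emit:
{"op": "jog_arm", "data": {
  "series": [
    [[0.0, 0.1, -0.1, 0, 1], [0.0, 0.2, -0.2, 0, 1], [0.1, 0.3, -0.3, 0, 1]]
  ]
}}

```text
clock: 10.75
position: [0.5488, 0.1109, 0.0806]
eef_rot: [3.117, -0.384, -0.001]
ft_force: [-3.2, -5.1, 9.7]
grip_width: -0.0005
```

Emit:
{"op": "jog_arm", "data": {
  "series": [
    [[0.0, 0.0, -0.1, 0, 1], [0.0, 0.1, -0.2, 0, 1]]
  ]
}}

```text
clock: 10.92
position: [0.5488, 0.1111, 0.08]
eef_rot: [3.115, -0.382, -0.0]
ft_force: [-4.3, -10.0, 24.3]
grip_width: -0.0003
```

Emit:
{"op": "jog_arm", "data": {
  "series": [
    [[0.0, 0.0, -0.1, 0, 1], [0.0, 0.0, -0.1, 0, 1]]
  ]
}}

```text
clock: 11.08
position: [0.5489, 0.111, 0.08]
eef_rot: [3.116, -0.382, 0.0]
ft_force: [-5.0, -8.2, 22.7]
grip_width: -0.0004
```

```bash
python3 - <<'E'
from h import *
s=robot.state();p=s['position'];print(p,s['ft_force'])
c=cap('wrist','w13.png');P=cloud(c)
m=(c['img'].max(2)<60);m[:,:235]=0;m[:,280:]=0;m[240:]=0;m[:170]=0
u=np.array([.2385,.971]);piv=np.array([.514,-.025])
Q=P[m];Q=Q[np.isfinite(Q[:,0])];r=(Q[:,:2]-piv)@u;l=(Q[:,:2]-piv)@[-u[1],u[0]]
k=(r<.175)&(Q[:,2]<.095)&(Q[:,2]>.05)&(abs(l)<.008)
print(k.sum())
for a in np.arange(.140,.176,.004):
    j=k&(r>=a)&(r<a+.004)
    if j.any():print(round(a+.002,3),np.median(Q[j,2]).round(4),j.sum())
kk=k&(r>.155)&(r<.169)
if kk.sum()>10: f=np.polyfit(r[kk],Q[kk,2],1);print(np.degrees(np.arctan(f[0])),np.polyval(f,.172))
E
```

```text
[0.54889118 0.11100371 0.07997429] [-5.02284605 -8.1503162  22.69542848]
1306
0.146 0.0775 18
0.15 0.0781 209
0.154 0.0776 193
0.158 0.0772 204
0.162 0.0766 210
0.166 0.0761 212
0.17 0.0754 211
0.174 0.0728 49
-8.32893689116109 0.0750538286718743
```

View pics/w13.png

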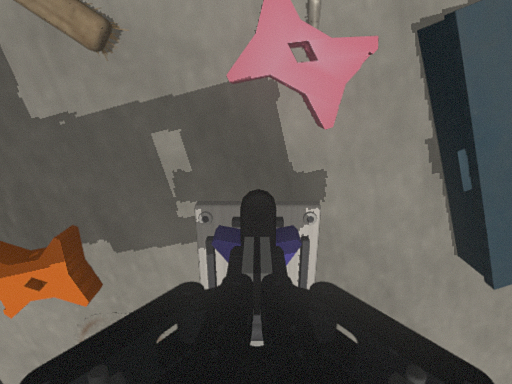

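Emit:
{"op": "jog_arm", "data": {
  "series": [
    [[0, 0, 0.5, 0, 1], [0, 0, 2, 0, 1], [0, 0, 5, 0, 1], [0, 0, 9, 0, 1], [0, 0, 13, 0, 1], [0, -3, 15, 0, 1], [0, -6, 15, 0, 1], [0, -9, 15, 0, 1], [0, -9, 15, 0, 1], [0, -9, 15, 0, 1]]
  ]
}}

```text
clock: 11.97
position: [0.5486, 0.0218, 0.2267]
eef_rot: [-3.116, 0.39, 0.002]
ft_force: [0.7, 0.6, -0.5]
grip_width: -0.0002
```

```bash
python3 - <<'E'
from h import *
s=robot.state();p=s['position'];print(p,s['ft_force'],s['clock'])
c=cap('wrist','w14.png');P=cloud(c)
u=np.array([.2385,.971]);piv=np.array([.514,-.025]);n=[-u[1],u[0]]
m=np.zeros(P.shape[:2],bool);m[:235]=1
Q=P[m];Q=Q[np.isfinite(Q[:,0])];r=(Q[:,:2]-piv)@u;l=(Q[:,:2]-piv)@n
k=(r>.085)&(r<.18)&(Q[:,2]<.15)&(Q[:,2]>.06)&(abs(l)<.03)
w=Q[k].mean(0)[:2]-piv;print('lever heading',np.degrees(np.arctan2(w[1],w[0])))
for a in np.arange(.11,.176,.01):
    j=k&(r>=a)&(r<a+.01)
    if j.any():print(round(a+.005,3),np.median(Q[j,2]).round(4),j.sum())
kk=k&(r>.12)&(r<.169)&(abs(l)<.008);f=np.polyfit(r[kk],Q[kk,2],1);print(np.degrees(np.arctan(f[0])))
h=cv2.cvtColor(c['img'],cv2.COLOR_RGB2HSV);mm=cv2.inRange(h,(115,100,40),(140,255,255))>0
B=P[mm];B=B[(abs(B[:,0]-.535)<.06)&(abs(B[:,1]-.058)<.06)];print('block',B.shape,(B.max(0)+B.min(0))/2,np.median(B[:,2]))
E
```

```text
[0.54862845 0.02183522 0.22669232] [ 0.67570136  0.60067042 -0.51682204] 11.9667
lever heading 75.3256578661812
0.115 0.0805 148
0.125 0.0811 229
0.135 0.08 229
0.145 0.0788 231
0.155 0.0777 235
0.165 0.0766 233
0.175 0.0755 23
-6.5733693879408275
block (324, 3) [0.53908435 0.05941433 0.03642208] 0.03642160918908349
```

View pics/w14.png

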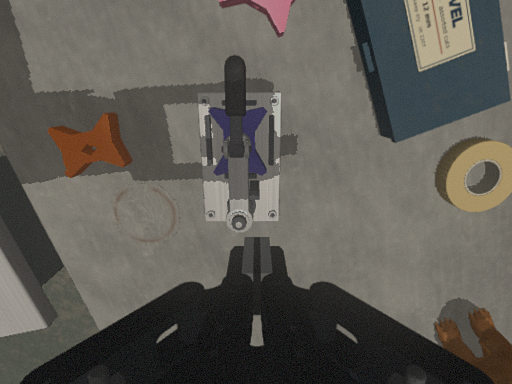

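The wrist view shows the strap along the base axis (pillar at (239,221)), the lever flat with its tip at (235,60), and the block in the nest. The lever slope of -6.6° matches the 0.90 rad stop, and the gripper is clear.

```bash
python3 -c "
from cell import robot
print(robot.job_done())"
```

```text
the job is handed in; nothing more can be done
None
```

The clamp is closed on the violet block and the job is handed in at about 12 s on the clock; it gave no verdict.

- **Strap:** I swung it about 86° onto its stop with the back of the shut fingers, using about 5–7 N on the way. At the stop it no longer moved and the force was about 9–12 N. Before pressing the lever, its heading measured 75.9–76.4° against about 76.2° for the base.
- **Cam lever:** I pressed its upper face down with the fingertip, using about 3–11 N on the way and peaking near 27 N at the stop. After I moved clear, its slope measured -6.6°, which matches the 0.90 rad stop.
- **Block:** Its top is at 36.4 mm, as it should be. The x centre read about 4 mm off the earlier estimate, probably because the strap hid part of the block.
- **Not checked directly:** The foot's force on the block can't be measured; I infer it from the lever being fully down. The final lever heading read 75.3°, about 1° off, but that measurement also took in some of the fork. I kept away from the brush, file, wax rod and look-alikes, but did not re-measure their positions at the end.

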